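# Show a customer the small ammonite

### The arm

A 6-joint arm with a two-finger parallel gripper is mounted at the origin on the work surface. World frame = base frame: x ahead of the robot, y to its left, z up, the work surface at z = 0. Lengths are in mm, angles in rad, forces in N, time in s.
With the tool pointing down it reaches from about 425 to 1125 mm from the base axis. Payload 14.9 kg.
Tool frame: the origin (TCP) lies on the centre line of the jaws, within the pads' length; the fingertips stand ahead of it and the grasp point (between the pads) lies 6 mm ahead of it (manip.tips_ahead is the z of the fingertips in the tool frame, in mm); z points along the fingers, y is the line along which they close (so a half turn about z gives the same grasp; the last joint's range is limited). The gripper opens to 91 mm and grips with 3 to 60 N. Pads are 32 mm wide; open, the fingers measure 118 mm over their backs; the gripper's body (76 mm by 178 mm) begins 60 mm behind the grasp point.
Start: joints at [1.131, 0.379, 1.734, -0, 1.028, -0.033], TCP at [276.979, 642.884, 207.732] pointing down, gripper open.
Joint ranges: [-2.77, 2.77], [-0.74, 2.19], [0, 2.66], [-1.06, 4.2], [0.31, 2.87], [-3.08, 3.08]. Speed limits (rad/s): [1.89, 1.89, 2.39, 3.14, 3.14, 3.14].

### API

Orientations are given as a unit quaternion [w, x, y, z].
In Python, from cell import manip gives the robot as it stands. The module is installed in compiled form; this text tells all that it offers.
- The arm moves only by the tool send_rows, never from a script. Its argument "deltas" is a list of rows, each an object with "grip": the opening, from -1 (shut) to 1 (fully open); "translation": the shift along the tool's x, y, z scaled (see below), a list of three; "spin": the turn about the tool's z scaled (see below). In form: [{"grip": grip, "translation": [dx, dy, dz], "spin": spin}, ...]. A call has exactly 10 rows; each row is the pose to reach, as a shift and turn from the pose commanded when the call began, along the tool's axes at that moment; what a row does not reach only later rows make up. The controller multiplies each number of a shift by 150 mm and each number of a turn by 90 degrees. A row lasts 1/10 s, in which the tool goes at most 50 mm and 8.59 degrees, less where a joint would pass 70% of its speed; a pose out of reach is approached as far as the arm can. A call with a number of a shift or a turn outside -1 to 1 is refused whole. A call with a gripper value outside its range is refused whole. The fingers move at their own pace and stop on an object; "squeeze" is the grip in N (left out, the last holds). Time passes only in rows, so rows that repeat a pose let the fingers close, or fill a call up. It gives the time, the measured TCP pose, the force, the opening and the grip force at its end, in the units of the state.
- manip.observe(): the state, without advancing time (a new reading comes with each control period).
- manip.capture(name): name is "scene" or "top" or "wrist"; returns a dict with "color" (480x640x3 uint8, red, green, blue), "fx", "fy", "cx", "cy" (pixels), "T" (4x4, takes a point from camera to world coordinates). Camera axes: x right, y up, looking along -z (the intrinsics and any distortion apply to the point x, -y, -z); pixel columns grow to the right and rows downward; lengths in mm; the calibration is good to about 2 mm. A picture is of the moment at which its call begins. There is no depth.
- manip.sign_off(): hands the job in; it is judged then, once.
The state is a dict: "t": time; "q": joint angles; "qvel": joint speeds; "effort": joint torques, N m; "ee_pos": TCP position; "ee_rot": TCP orientation; "contact_force": force on the tool from outside, world axes, zero at the start; "ft_torque": the same for the moment, N m; "gripper_width": finger opening in mm; "finger_force": force on a finger pad.
Only numpy, scipy, OpenCV 4.12 (cv2) and the standard library are available. Lean on these libraries where they do the work, as an engineer would, in place of code of your own. Each camera call takes 0.05 s, during which the arm holds its last target. There are 200 camera calls.

### The job

A customer asks which is the smaller of the two ammonites in the display case. Push the case's clear cover fully open along its runners, point at the smaller ammonite with the fingertips just above it (within about 4 cm, over its middle) and stay there for two full seconds without touching it, then push the cover fully closed again and move clear. Do not fling the cover, do not touch or pick up anything inside the case, and leave the things around it where they stand.

Things in the scene. Friction and masses are not known exactly. Their poses are not given: they have to be found in the camera images.
- case: Fixed pine case, 170 (x) x 340 (y) mm, walls 70 high, 8 thick. Origin: centre of underside; x points away from the robot, y to its left, yaw up to 0.25 rad either way. Right half (y<0): four compartments 74 x 76 inside, centred at x=+-40, y=-42 and -124 mm, floor 25 mm up, dividers up to 45 mm. Left half (y>0): fixed bed of marbles, 42 mm high.
- cover (a joint): How far the clear cover has slid along the case's +y (m): 0 = closed, over the four compartments; 0.170 = fully open (end stop), over the marbles. Starts at 0 to 0.03. About 2 N of friction plus light damping; stays where it is left; cannot be lifted.
- cover_right_end (a point): Middle of the outer face of the cover's dark end board on the case's -y side, 89.5 mm above the table; push here towards +y to open. The cover is a clear upside-down tray on top of the case, 170 (x) x 168 (y) mm, from 72 to 107 mm above the table, a dark wooden board across each end. Closed, this face is flush with the case's end. Axes as the case.
- cover_left_end (a point): Middle of the outer face of the cover's other end board, on the case's +y side; push here towards the case's -y to close. 168 mm from cover_right_end, same height. Axes as the case.
- ammonite_small: The smaller ammonite: flat coiled fossil shell lying flat, 34 mm across, 12 mm high, chalky beige with dark ribs. Loose in one of the four compartments (any of them). Origin: centre of its underside, 25 mm above the table; its top is 37 mm above the table.
- ammonite_large: The larger ammonite: the same shape, 54 mm across, 17 mm high, loose in another compartment. Origin: centre of its underside.
- egg: Pale stone egg, 34 mm across, on a small dark wooden foot, 38 mm high in all, loose in another compartment. Origin: centre of its underside.
- vial: Small corked glass vial of beads, 23 mm across, 38 mm high, standing loose in another compartment. Origin: centre of its underside.
- jar: Glass jar with a cork cap, 70 mm across, 110 mm high, standing to the left of the case; leave it alone. Origin: centre of its underside.
- geode: Half geode, 88 mm across, 44 mm high, to the right of the case; leave it alone. Origin: centre of its underside.
- bowl: Empty dark wooden bowl, 110 mm across, 45 mm high, to the right of the case; leave it alone. Origin: centre of its underside.

How it is judged (in metres and radians):
On the way, in this order (a step that is already met when the one before it is completed fails the run):
1. the cover is fully open (slid at least 155 mm of its 170 mm) (value of joint cover above 0.155 m), for 0.2 s.
2. with the cover open, the grasp point stays 1.8 s over the smaller ammonite, touching nothing: within 20 mm sideways, 32 to 92 mm above its underside (fingertips up to about 6 cm over its top) (horizontal distance between the grasp point and ammonite_small below 0.02 m and z of the grasp point in the frame of ammonite_small between 0.032 and 0.092 m and contact force between the fingers and anything else below 0.3 N and value of joint cover above 0.15 m), for 1.8 s.
At the end, for the whole second after the job is handed in: The cover is closed again to within 10 mm and at rest, everything in the case is within 10 mm and everything around it within 20 mm of where it started (value of joint cover below 0.01 m and velocity of joint cover between -0.01 and 0.01 m/s and distance of each of ammonite_small, ammonite_large, egg, vial from where it was at the start of the episode below 0.01 m and distance of each of jar, geode, bowl from where it was at the start of the episode below 0.02 m); the robot touches nothing.
It fails at once if a stone or vial in the case is touched (contact force between any of the fingers, the arm and ammonite_small above 0.3 N or contact force between any of the fingers, the arm and ammonite_large above 0.3 N or contact force between any of the fingers, the arm and egg above 0.3 N or contact force between any of the fingers, the arm and vial above 0.3 N).
It fails at once if a stone or vial in the case is moved more than 10 mm or lifted (distance of any of ammonite_small, ammonite_large, egg, vial from where it was at the start of the episode above 0.01 m).
It fails at once if something standing around the case is moved more than 20 mm (distance of any of jar, geode, bowl from where it was at the start of the episode above 0.02 m).
It fails at once if the cover is flung (faster than 0.6 m/s) (velocity of joint cover above 0.6 m/s or velocity of joint cover below -0.6 m/s).
It also fails if it takes over 58 s, if anything falls off the work surface, if the arm or the gripper's body presses on something with over 40 N, if the wrist force passes 120 N, or if a joint passes its speed limit or range.

## Working session

There is one attempt and no reset: what is moved stays moved. The work goes in short steps, Python scripts to look and compute and a tool call to move; the robot and the scene stay as the last step left them, time stands still between calls to the robot, and variables do not carry over. Pictures are saved under pics/ and viewed, at most 10 in all, crops included, and the job is handed in when it is done.

Besides the shell and the picture viewer there is one more tool, called after "Call:" by a JSON object that holds its "api" and its "payload". send_rows: Moves the arm, as the interface text tells. Its arguments: {"type":"object","properties":{"deltas":{"type":"array"},"squeeze":{"type":"number"}},"required":["deltas"]}

```bash
mkdir -p pics; python3 - <<'E'
from cell import manip
import cv2, numpy as np
np.set_printoptions(precision=3,suppress=True)
for n in ("scene","top"):
    c=manip.capture(n); cv2.imwrite(f"pics/{n}0.png",c["color"][:,:,::-1]); print(n,c["fx"],c["fy"],c["cx"],c["cy"],[k for k in c]); print(c["T"])
s=manip.observe(); print(s["ee_pos"],s["ee_rot"],s["gripper_width"],s["t"],manip.tips_ahead)
E
```

```text
scene 461.08895375074655 461.08895375074655 322.82038259092855 243.10357232304347 ['color', 'fx', 'fy', 'cx', 'cy', 'T']
[[  -0.72    -0.57     0.395  989.665]
 [   0.694   -0.591    0.413  507.254]
 [  -0.002    0.571    0.821 1076.44 ]
 [   0.       0.       0.       1.   ]]
top 512.716728031497 512.716728031497 311.47504860157943 247.64012959020923 ['color', 'fx', 'fy', 'cx', 'cy', 'T']
[[   0.004    0.999   -0.05   469.054]
 [  -1.       0.004   -0.013   -3.553]
 [  -0.013    0.05     0.999 1173.014]
 [   0.       0.       0.       1.   ]]
[276.803 642.534 207.108] [-0.     0.202  0.979 -0.001] 91.09912948773416 0.1 25.0
```

View pics/top0.png

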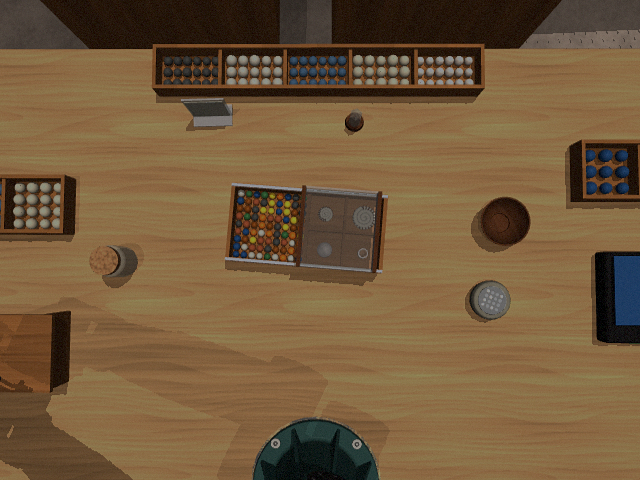

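View pics/scene0.png

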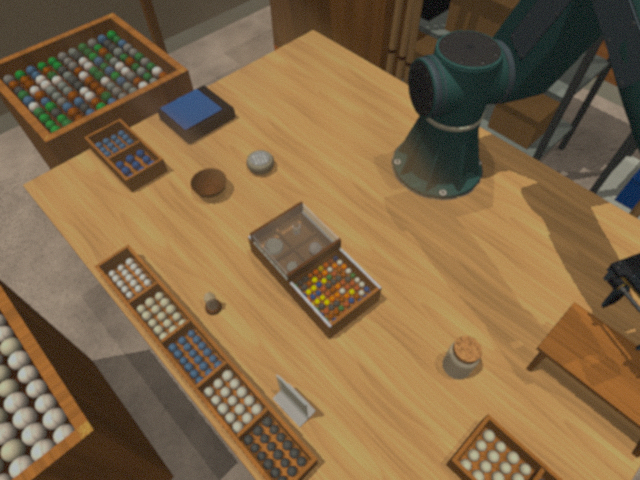

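The top view shows the case at about (232..387, 185..270). The large ammonite is at (364,216), the vial at (362,253), and unclear round things sit at (326,214) and (323,250). I'll enlarge that area.

```bash
python3 - <<'E'
import cv2
a=cv2.imread("pics/top0.png")[175:280,220:400]
cv2.imwrite("pics/crop0.png",cv2.resize(a,(720,420),interpolation=cv2.INTER_CUBIC))
E
```

```text
(no output)
```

View pics/crop0.png

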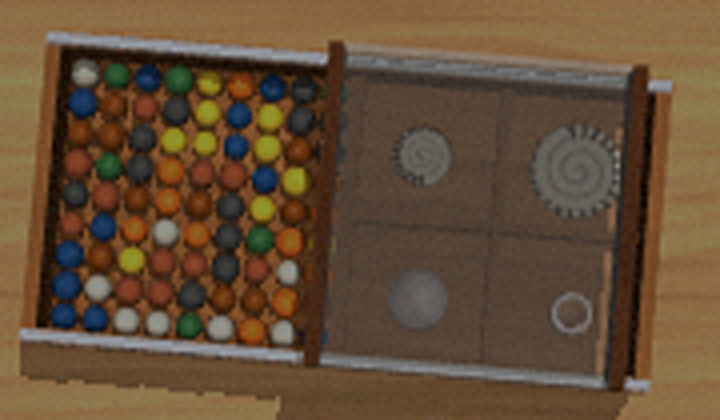

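The small ammonite is at crop (423,155), which is pixel (325.6,213.6): far-left compartment, spiral with ribs. The egg is at (324,249). The right end board runs along crop (648,68)-(624,388), and the case rim corners are at crop (48,35), (671,85), (648,390) and (21,340).

```bash
cat > h.py <<'E'
import numpy as np
from cell import manip
from scipy.spatial.transform import Rotation as R
def ray(c,p,z):
    d=c["T"][:3,:3]@np.array([(p[0]-c["cx"])/c["fx"],-(p[1]-c["cy"])/c["fy"],-1]); o=c["T"][:3,3]
    return o+d*(z-o[2])/d[2]
def tocase(p,o,yaw):
    c,s=np.cos(yaw),np.sin(yaw); d=np.array(p)[:2]-o
    return np.array([c*d[0]+s*d[1],-s*d[0]+c*d[1]])
E
python3 - <<'E'
from h import *
np.set_printoptions(precision=1,suppress=True)
c=manip.capture("top")
f=lambda p:((p[0]+.5)/4-.5+220,(p[1]+.5)/4-.5+175)
C=np.array([ray(c,f(p),72)[:2] for p in((48,35),(671,85),(648,390),(21,340))])
o=C.mean(0); ly=(C[0]+C[3]-C[1]-C[2])/2; lx=(C[0]+C[1]-C[2]-C[3])/2
yaw=np.arctan2(-ly[0],ly[1]); print(C,o,np.hypot(*ly),np.hypot(*lx),yaw,np.arctan2(lx[1],lx[0]))
for n,p,z in(("small",(423,155),35),("large",(577,170),38),("Rtop",(648,68),107),("Rbot",(624,388),107),("Ltop",(330,42),107),("Lbot",(306,365),107)):
    w=ray(c,f(p),z); print(n,w,tocase(w,o,yaw))
for n,p,z in(("bowl",(505,221),45),("geode",(490,300),40),("jar",(104,261),110)): print(n,ray(c,p,z))
s=manip.observe(); print(R.from_quat(np.roll(s["ee_rot"],-1)).as_matrix())
E
```

```text
[[ 662.7  184.5]
 [ 636.2 -152.5]
 [ 471.9 -139.7]
 [ 497.3  197. ]] [567.   22.3] 337.8677638642668 165.34719961831448 -0.07684816565668892 -0.0767064590704678
small [602.2 -19.5  35. ] [ 38.3 -38.9]
large [ 593.8 -104.9   38. ] [  36.4 -124.8]
Rtop [ 639.8 -135.8  107. ] [  84.7 -152.1]
Rbot [ 472.8 -123.   107. ] [ -82.8 -152.1]
Ltop [653.1  30.4 107. ] [85.2 14.7]
Lbot [484.  42. 107.] [-84.3  13.3]
bowl [ 585.3 -414.1   45. ]
geode [ 411.9 -380.7   40. ]
jar [492.4 442.5 110. ]
[[-0.9  0.4 -0. ]
 [ 0.4  0.9 -0. ]
 [ 0.  -0.  -1. ]]
```

Call:
{"api": "send_rows", "payload": {"deltas": [{"grip": -1, "translation": [-0.1, -0.1, 0], "spin": -0.02}, {"grip": -1, "translation": [-0.2, -0.2, 0], "spin": -0.04}, {"grip": -1, "translation": [-0.3, -0.3, 0], "spin": -0.06}, {"grip": -1, "translation": [-0.4, -0.4, 0], "spin": -0.08}, {"grip": -1, "translation": [-0.5, -0.5, 0], "spin": -0.11}, {"grip": -1, "translation": [-0.6, -0.6, 0], "spin": -0.14}, {"grip": -1, "translation": [-0.7, -0.7, 0], "spin": -0.17}, {"grip": -1, "translation": [-0.8, -0.8, 0], "spin": -0.19}, {"grip": -1, "translation": [-0.9, -0.9, 0], "spin": -0.21}, {"grip": -1, "translation": [-1, -1, 0], "spin": -0.21}]}}

```text
t: 1.15
ee_pos: [355.6, 444.9, 207.6]
ee_rot: [-0.0, 0.038, 0.999, -0.0]
contact_force: [0.5, 0.6, 0.4]
gripper_width: 14.2
finger_force: 0.0
```

Call:
{"api": "send_rows", "payload": {"deltas": [{"grip": -1, "translation": [-0.04, -0.1, 0], "spin": 0}, {"grip": -1, "translation": [-0.08, -0.2, 0], "spin": 0}, {"grip": -1, "translation": [-0.12, -0.3, 0], "spin": 0}, {"grip": -1, "translation": [-0.16, -0.4, 0], "spin": 0}, {"grip": -1, "translation": [-0.2, -0.5, 0], "spin": 0}, {"grip": -1, "translation": [-0.24, -0.6, 0], "spin": 0}, {"grip": -1, "translation": [-0.28, -0.7, 0], "spin": 0}, {"grip": -1, "translation": [-0.32, -0.8, 0], "spin": 0}, {"grip": -1, "translation": [-0.36, -0.9, 0], "spin": 0}, {"grip": -1, "translation": [-0.4, -1, 0], "spin": 0}]}}

```text
t: 2.15
ee_pos: [404.1, 290.3, 207.8]
ee_rot: [0.0, 0.039, 0.999, 0.0]
contact_force: [0.5, 0.4, -0.9]
gripper_width: 0.5
finger_force: 0.0
```

Call:
{"api": "send_rows", "payload": {"deltas": [{"grip": -1, "translation": [-0.04, -0.1, 0], "spin": 0}, {"grip": -1, "translation": [-0.08, -0.2, 0], "spin": 0}, {"grip": -1, "translation": [-0.12, -0.3, 0], "spin": 0}, {"grip": -1, "translation": [-0.16, -0.4, 0], "spin": 0}, {"grip": -1, "translation": [-0.2, -0.5, 0], "spin": 0}, {"grip": -1, "translation": [-0.24, -0.6, 0], "spin": 0}, {"grip": -1, "translation": [-0.28, -0.7, 0], "spin": 0}, {"grip": -1, "translation": [-0.32, -0.8, 0], "spin": 0}, {"grip": -1, "translation": [-0.36, -0.9, 0], "spin": 0}, {"grip": -1, "translation": [-0.4, -1, 0], "spin": 0}]}}

```text
t: 3.15
ee_pos: [452.1, 136.1, 207.8]
ee_rot: [0.0, 0.039, 0.999, 0.0]
contact_force: [0.3, 0.6, 0.6]
gripper_width: 0.7
finger_force: 0.0
```

Call:
{"api": "send_rows", "payload": {"deltas": [{"grip": -1, "translation": [-0.04, -0.1, 0], "spin": 0}, {"grip": -1, "translation": [-0.08, -0.2, 0], "spin": 0}, {"grip": -1, "translation": [-0.12, -0.3, 0], "spin": 0}, {"grip": -1, "translation": [-0.16, -0.4, 0], "spin": 0}, {"grip": -1, "translation": [-0.2, -0.5, 0], "spin": 0}, {"grip": -1, "translation": [-0.24, -0.6, 0], "spin": 0}, {"grip": -1, "translation": [-0.28, -0.7, 0], "spin": 0}, {"grip": -1, "translation": [-0.32, -0.8, 0], "spin": 0}, {"grip": -1, "translation": [-0.36, -0.9, 0], "spin": 0}, {"grip": -1, "translation": [-0.4, -1, 0], "spin": 0}]}}

```text
t: 4.15
ee_pos: [500.2, -18.1, 207.8]
ee_rot: [0.0, 0.039, 0.999, 0.0]
contact_force: [-0.5, 0.4, -0.3]
gripper_width: 0.5
finger_force: 0.0
```

Call:
{"api": "send_rows", "payload": {"deltas": [{"grip": -1, "translation": [-0.04, -0.1, 0], "spin": 0}, {"grip": -1, "translation": [-0.08, -0.2, 0], "spin": 0}, {"grip": -1, "translation": [-0.12, -0.3, 0], "spin": 0}, {"grip": -1, "translation": [-0.16, -0.4, 0], "spin": 0}, {"grip": -1, "translation": [-0.2, -0.5, 0], "spin": 0}, {"grip": -1, "translation": [-0.24, -0.6, 0], "spin": 0}, {"grip": -1, "translation": [-0.28, -0.7, 0], "spin": 0}, {"grip": -1, "translation": [-0.32, -0.8, 0], "spin": 0}, {"grip": -1, "translation": [-0.36, -0.9, 0], "spin": 0}, {"grip": -1, "translation": [-0.4, -1, 0], "spin": 0}]}}

```text
t: 5.15
ee_pos: [548.9, -172.2, 207.7]
ee_rot: [-0.0, 0.038, 0.999, -0.0]
contact_force: [0.9, 0.1, 0.2]
gripper_width: 0.3
finger_force: 0.0
```

```bash
cat >> h.py <<'E'
O=np.array([567,22.3]); YAW=-0.077
def where():
    s=manip.observe(); m=R.from_quat(np.roll(s["ee_rot"],-1)).as_matrix()
    print("t",round(s["t"],2),"case",tocase(s["ee_pos"],O,YAW).round(1),"z",round(s["ee_pos"][2],1),"ang",round(np.arctan2(-m[0,1],m[1,1])-YAW,3),"F",np.round(s["contact_force"],1),"w",round(s["gripper_width"],1))
E
python3 -c "
from h import *;where()
import cv2
cv2.imwrite('pics/top1.png',manip.capture('top')['color'][150:330,210:450,::-1].repeat(3,0).repeat(3,1))"
```

```text
t 5.15 case [  -3.  -195.3] z 207.7 ang 0.0 F [0.9 0.1 0.2] w 0.3
```

View pics/top1.png

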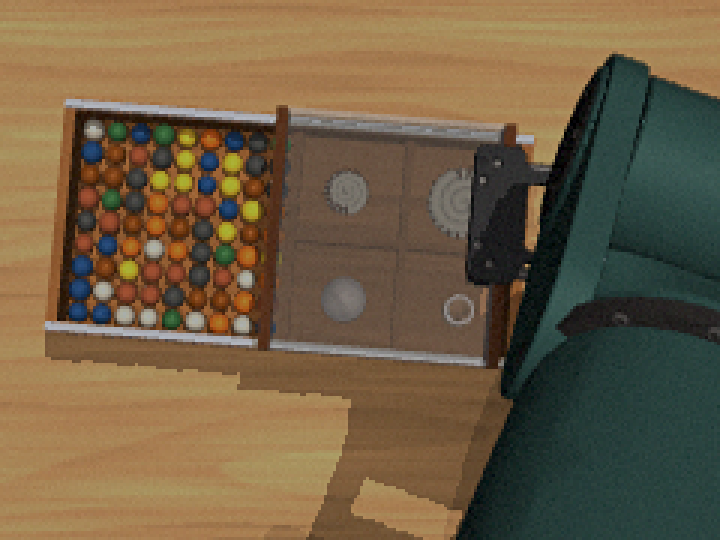

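Aligned with the case, 30 mm clear of the board. Descending, then pushing in two parts.

Call:
{"api": "send_rows", "payload": {"deltas": [{"grip": -1, "translation": [0, -0.05, 0.07], "spin": 0}, {"grip": -1, "translation": [0, -0.07, 0.15], "spin": 0}, {"grip": -1, "translation": [-0.02, -0.07, 0.23], "spin": 0}, {"grip": -1, "translation": [-0.02, -0.07, 0.32], "spin": 0}, {"grip": -1, "translation": [-0.02, -0.07, 0.41], "spin": 0}, {"grip": -1, "translation": [-0.02, -0.07, 0.5], "spin": 0}, {"grip": -1, "translation": [-0.02, -0.07, 0.58], "spin": 0}, {"grip": -1, "translation": [-0.02, -0.07, 0.65], "spin": 0}, {"grip": -1, "translation": [-0.02, -0.07, 0.68], "spin": 0}, {"grip": -1, "translation": [-0.02, -0.07, 0.68], "spin": 0}]}}

```text
t: 6.2
ee_pos: [550.5, -181.5, 105.1]
ee_rot: [-0.0, 0.038, 0.999, 0.0]
contact_force: [-0.6, 0.1, -0.4]
gripper_width: 0.5
finger_force: 0.0
```

Call:
{"api": "send_rows", "payload": {"deltas": [{"grip": -1, "translation": [0, 0.07, 0], "spin": 0}, {"grip": -1, "translation": [0, 0.14, 0], "spin": 0}, {"grip": -1, "translation": [0, 0.2, 0], "spin": 0}, {"grip": -1, "translation": [0, 0.25, 0], "spin": 0}, {"grip": -1, "translation": [0, 0.3, 0], "spin": 0}, {"grip": -1, "translation": [0, 0.37, 0], "spin": 0}, {"grip": -1, "translation": [0, 0.46, 0], "spin": 0}, {"grip": -1, "translation": [0, 0.55, 0], "spin": 0}, {"grip": -1, "translation": [0, 0.6, 0], "spin": 0}, {"grip": -1, "translation": [0, 0.63, 0], "spin": 0}]}}

```text
t: 7.2
ee_pos: [558.1, -86.4, 105.7]
ee_rot: [-0.0, 0.038, 0.999, 0.0]
contact_force: [-0.2, 0.2, -0.2]
gripper_width: 0.7
finger_force: 0.0
```

```bash
python3 -c "
from h import *;where()
import cv2
cv2.imwrite('pics/top2.png',manip.capture('top')['color'][150:330,210:450,::-1].repeat(3,0).repeat(3,1))"
```

```text
t 7.2 case [  -0.5 -109.1] z 105.7 ang 0.001 F [-0.2  0.2 -0.2] w 0.7
```

View pics/top2.png

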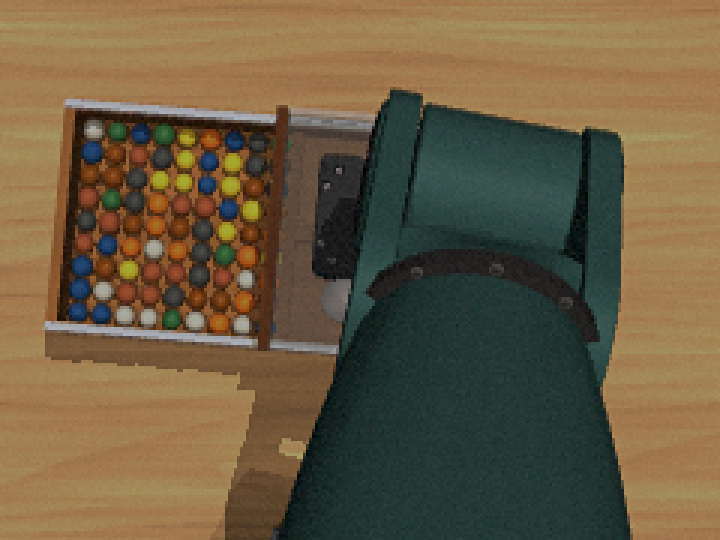

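The cover's left board hasn't moved (still at crop x≈280), and there's no contact force. I'll look from the scene camera before anything else.

```bash
python3 -c "
from h import *;where()
import cv2
a=manip.capture('scene')['color'][150:350,210:430,::-1]
b=manip.capture('wrist')['color'][:,:,::-1]
cv2.imwrite('pics/s3.png',np.hstack([cv2.resize(a,(440,400),interpolation=cv2.INTER_CUBIC),cv2.resize(b,(360,400))]))"
```

```text
t 7.25 case [  -0.6 -109. ] z 105.7 ang 0.001 F [ 0.  -0.3 -0.1] w 0.2
```

View pics/s3.png

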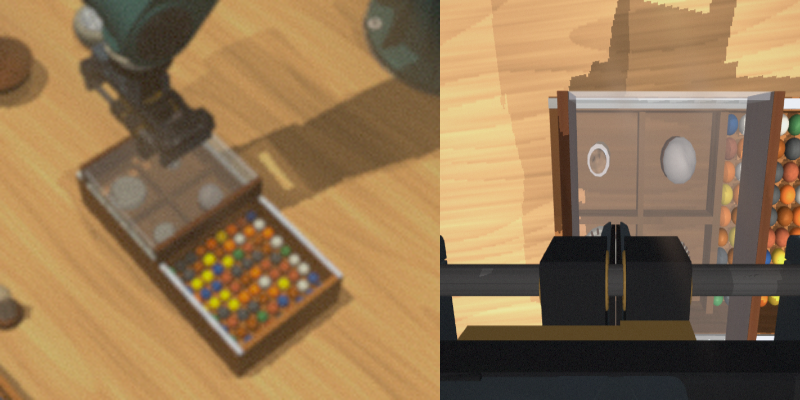

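The scene crop shows the gripper over the cover, with the cover unmoved. The wrist view has the fingertips at about wrist pixel (311,268). I'll check where the tips should project.

```bash
python3 -c "
from h import *
import cv2
s=manip.observe(); m=R.from_quat(np.roll(s['ee_rot'],-1)).as_matrix()
out=[]
for n in('wrist','scene'):
    c=manip.capture(n); im=c['color'][:,:,::-1].copy()
    print(n,c['T'][:3].round(2).tolist())
    for a in(-60,-30,0,25):
        p=np.linalg.inv(c['T'])@np.r_[np.array(s['ee_pos'])+m[:,2]*a,1]
        u=(c['cx']+c['fx']*p[0]/-p[2], c['cy']-c['fy']*p[1]/-p[2]); print(n,a,np.round(u,1))
        cv2.drawMarker(im,(int(round(u[0])),int(round(u[1]))),(0,255,0) if a==25 else (0,0,255),0,6,1)
    out.append(im)
w=out[0][230:480,150:500]; sc=out[1][180:270,240:330]
cv2.imwrite('pics/s4.png',np.hstack([cv2.resize(w,(420,360)),cv2.resize(sc,(360,360),interpolation=cv2.INTER_CUBIC)]))
"
```

```text
wrist [[0.08, -0.97, -0.24, 490.69], [1.0, 0.07, 0.02, -82.24], [-0.0, -0.24, 0.97, 282.34]]
wrist -60 [312.6 364.5]
wrist -30 [312.5 324.7]
wrist 0 [312.4 297.3]
wrist 25 [312.3 280.2]
scene [[-0.72, -0.57, 0.4, 989.66], [0.69, -0.59, 0.41, 507.25], [-0.0, 0.57, 0.82, 1076.44]]
scene -60 [283.3 212.7]
scene -30 [284.2 220. ]
scene 0 [285.  226.9]
scene 25 [285.6 232.6]
```

View pics/s4.png

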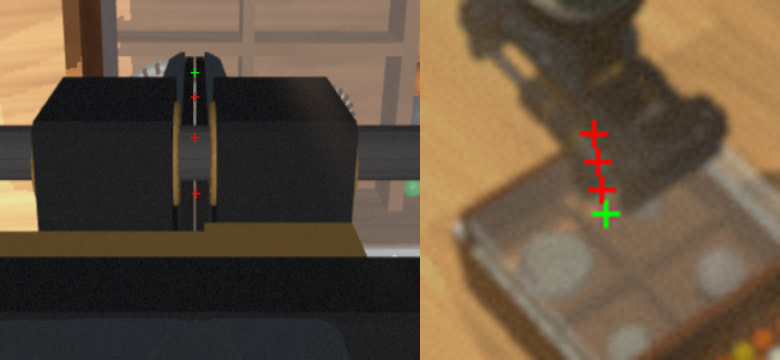

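```bash
python3 -c "
from h import *
np.set_printoptions(precision=1,suppress=True)
where(); s=manip.observe(); print(s['ee_pos'])
c=manip.capture('wrist'); print(c['fx'])
for n,u in(('tip top L',(150+182/1.2,230+53/1.44)),('tip top R',(150+207/1.2,230+53/1.44)),('blade L',(150+168/1.2,230+75/1.44)),('blade R',(150+222/1.2,230+75/1.44))):
    for z in(80,95,110): print(n,z,tocase(ray(c,u,z),O,YAW))
k=lambda x,y:((x-440)*640/360,y*1.2)
for n,u in(('caseend',k(551,110)),('Rboard outer',k(558,95)),('Rb inner',k(570,95)),('Lb in',k(770,95)),('Lb out',k(783,95))):
    for z in(72,107): print(n,z,tocase(ray(c,u,z),O,YAW))
"
```

```text
t 7.45 case [  -0.5 -110.3] z 105.8 ang -0.0 F [-0.2  0.2 -0.3] w 0.5
[558.  -87.6 105.8]
402.8562018058066
tip top L 80 [  -7.6 -115.9]
tip top L 95 [ -12.1 -115.5]
tip top L 110 [ -16.6 -115.1]
tip top R 80 [  -7.6 -105. ]
tip top R 95 [ -12.1 -105.4]
tip top R 110 [ -16.6 -105.8]
blade L 80 [   0.8 -122.1]
blade L 95 [  -4.3 -121.2]
blade L 110 [  -9.4 -120.4]
blade R 80 [  0.8 -98.3]
blade R 95 [ -4.3 -99.2]
blade R 110 [  -9.4 -100.1]
caseend 72 [ -75.8 -167.9]
caseend 107 [ -74.5 -158.4]
Rboard outer 72 [ -84.4 -161.2]
Rboard outer 107 [ -81.7 -152.7]
Rb inner 72 [ -84.4 -150.6]
Rb inner 107 [ -81.7 -143.9]
Lb in 72 [-84.2  26. ]
Lb in 107 [-81.5   3.3]
Lb out 72 [-84.2  37.5]
Lb out 107 [-81.5  12.9]
```

The tips should be at z≈80, yet the board didn't move and no force showed. Backing straight out to find out where the fingertips really are.

Call:
{"api": "send_rows", "payload": {"deltas": [{"grip": -1, "translation": [0, -0.06, 0], "spin": 0}, {"grip": -1, "translation": [0, -0.12, 0], "spin": 0}, {"grip": -1, "translation": [0, -0.19, 0], "spin": 0}, {"grip": -1, "translation": [0, -0.26, 0], "spin": 0}, {"grip": -1, "translation": [0, -0.33, 0], "spin": 0}, {"grip": -1, "translation": [0, -0.4, 0], "spin": 0}, {"grip": -1, "translation": [0, -0.48, 0], "spin": 0}, {"grip": -1, "translation": [0, -0.56, 0], "spin": 0}, {"grip": -1, "translation": [0, -0.66, 0], "spin": 0}, {"grip": -1, "translation": [0, -0.75, 0], "spin": 0}]}}

```text
t: 8.5
ee_pos: [549.3, -200.9, 105.8]
ee_rot: [0.0, 0.038, 0.999, -0.0]
contact_force: [0.8, 0.5, 0.0]
gripper_width: 0.2
finger_force: 0.0
```

```bash
python3 -c "
from h import *
import cv2
where(); s=manip.observe()
c=manip.capture('scene'); im=c['color'][:,:,::-1].copy()
big=cv2.resize(im[150:290,190:350],(640,560),interpolation=cv2.INTER_CUBIC)
for z in(80,107):
    p=np.linalg.inv(c['T'])@np.r_[s['ee_pos'][:2],z,1]
    u=(c['cx']+c['fx']*p[0]/-p[2], c['cy']-c['fy']*p[1]/-p[2]); print(z,np.round(u,1))
    q=(int((u[0]-190)*4),int((u[1]-150)*4)); cv2.line(big,(q[0]+40,q[1]),(q[0]+70,q[1]),(0,255,0) if z==80 else (0,0,255),2)
cv2.imwrite('pics/s5.png',big)
"
```

```text
t 8.5 case [  -0.5 -223.9] z 105.8 ang 0.0 F [0.8 0.5 0. ] w 0.2
80 [261.1 207.2]
107 [260. 201.]
```

View pics/s5.png

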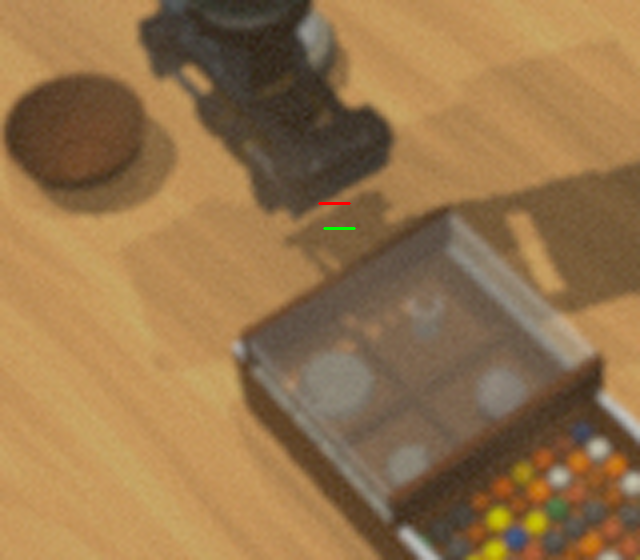

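The closed fingertips end at crop (300,213), clearly higher than the expected z=80 mark. The wrist view also put them near TCP level. Together with the lack of contact over the 107 mm lid, this means the real tips are about 25 mm shorter than stated. I'll go 20 mm lower and push a little.

Call:
{"api": "send_rows", "payload": {"deltas": [{"grip": -1, "translation": [0, 0, 0.07], "spin": 0}, {"grip": -1, "translation": [0, 0, 0.14], "spin": 0}, {"grip": -1, "translation": [0, 0.05, 0.14], "spin": 0}, {"grip": -1, "translation": [0, 0.12, 0.14], "spin": 0}, {"grip": -1, "translation": [0, 0.19, 0.14], "spin": 0}, {"grip": -1, "translation": [0, 0.26, 0.14], "spin": 0}, {"grip": -1, "translation": [0, 0.33, 0.14], "spin": 0}, {"grip": -1, "translation": [0, 0.38, 0.14], "spin": 0}, {"grip": -1, "translation": [0, 0.43, 0.14], "spin": 0}, {"grip": -1, "translation": [0, 0.47, 0.14], "spin": 0}]}}

```text
t: 9.55
ee_pos: [554.9, -128.8, 84.9]
ee_rot: [0.0, 0.038, 0.999, -0.0]
contact_force: [-1.1, -2.7, 0.5]
gripper_width: 0.3
finger_force: 1.3
```

```bash
cat >> h.py <<'E'
def boards():
    "case y of dark board edges: brightness profile in top view along case x=-70..70 at z=107"
    import cv2
    c=manip.capture("top"); g=cv2.cvtColor(c["color"],cv2.COLOR_RGB2HSV)
    Ti=np.linalg.inv(c["T"]); ys=np.arange(-175,200,2.0); prof=[]
    for y in ys:
        v=[]
        for x in range(40,80,4):
            w=O+np.array([np.cos(YAW)*x-np.sin(YAW)*y,np.sin(YAW)*x+np.cos(YAW)*y])
            p=Ti@np.r_[w,107,1]; u=(int(round(c["cx"]+c["fx"]*p[0]/-p[2])),int(round(c["cy"]-c["fy"]*p[1]/-p[2])))
            h,s,b=g[u[1],u[0]].astype(int); v.append(h<15 and s>110 and 35<b<100)
        prof.append(np.mean(v))
    print("dark-board y:",ys[np.array(prof)>0.75])
E
python3 -c "
from h import *
where(); boards()"
```

```text
t 9.55 case [  -0.4 -151.6] z 84.9 ang 0.0 F [-1.1 -2.7  0.5] w 0.3
dark-board y: [21. 23. 25.]
```

Contact is confirmed: about 2.7 N, and the cover moved about 11 mm. Pushing it the rest of the way.

Call:
{"api": "send_rows", "payload": {"deltas": [{"grip": -1, "translation": [0, 0.09, 0], "spin": 0}, {"grip": -1, "translation": [0, 0.19, 0], "spin": 0}, {"grip": -1, "translation": [0, 0.29, 0], "spin": 0}, {"grip": -1, "translation": [0, 0.39, 0], "spin": 0}, {"grip": -1, "translation": [0, 0.49, 0], "spin": 0}, {"grip": -1, "translation": [0, 0.59, 0], "spin": 0}, {"grip": -1, "translation": [0, 0.69, 0], "spin": 0}, {"grip": -1, "translation": [0, 0.78, 0], "spin": 0}, {"grip": -1, "translation": [0, 0.85, 0], "spin": 0}, {"grip": -1, "translation": [0, 0.9, 0], "spin": 0}]}}

```text
t: 10.6
ee_pos: [565.3, 6.4, 84.8]
ee_rot: [0.0, 0.038, 0.999, 0.0]
contact_force: [1.2, -3.1, 1.6]
gripper_width: 0.4
finger_force: 1.4
```

```bash
python3 -c "
from h import *
where(); boards()"
```

```text
t 10.6 case [ -0.5 -16. ] z 84.8 ang 0.0 F [ 1.2 -3.1  1.6] w 0.4
dark-board y: [155. 157. 159.]
```

Call:
{"api": "send_rows", "payload": {"deltas": [{"grip": -1, "translation": [0, 0.02, 0], "spin": 0}, {"grip": -1, "translation": [0, 0.03, 0], "spin": 0}, {"grip": -1, "translation": [0, 0.03, 0], "spin": 0}, {"grip": -1, "translation": [0, 0.03, 0], "spin": 0}, {"grip": -1, "translation": [0, -0.05, 0], "spin": 0}, {"grip": -1, "translation": [-0.08, -0.12, 0], "spin": 0}, {"grip": -1, "translation": [-0.17, -0.16, 0.02], "spin": 0}, {"grip": -1, "translation": [-0.23, -0.16, 0.05], "spin": 0}, {"grip": -1, "translation": [-0.26, -0.16, 0.065], "spin": 0}, {"grip": -1, "translation": [-0.26, -0.16, 0.065], "spin": 0}]}}

```text
t: 11.65
ee_pos: [602.6, -21.5, 74.2]
ee_rot: [-0.0, 0.039, 0.999, 0.0]
contact_force: [-0.8, -0.7, -0.1]
gripper_width: 0.6
finger_force: 0.0
```

```bash
python3 -c "
from h import *
import cv2
where(); boards()
cv2.imwrite('pics/w6.png',np.hstack([cv2.resize(manip.capture('wrist')['color'][:,:,::-1],(480,360)),cv2.resize(manip.capture('top')['color'][150:300,200:333,::-1],(320,360))]))"
```

```text
t 11.65 case [ 38.8 -40.9] z 74.2 ang -0.0 F [-0.8 -0.7 -0.1] w 0.6
dark-board y: [-149.  159.  161.  163.]
```

View pics/w6.png

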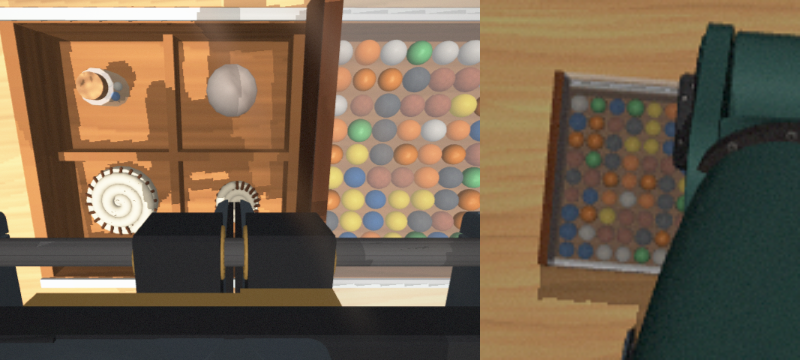

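The cover is fully open, and the fingers are centred over the small ammonite at wrist crop (237,195), touching nothing. Holding for 3 s, then lifting and moving to the left end.

Call:
{"api": "send_rows", "payload": {"deltas": [{"grip": -1, "translation": [0, 0, 0], "spin": 0}, {"grip": -1, "translation": [0, 0, 0], "spin": 0}, {"grip": -1, "translation": [0, 0, 0], "spin": 0}, {"grip": -1, "translation": [0, 0, 0], "spin": 0}, {"grip": -1, "translation": [0, 0, 0], "spin": 0}, {"grip": -1, "translation": [0, 0, 0], "spin": 0}, {"grip": -1, "translation": [0, 0, 0], "spin": 0}, {"grip": -1, "translation": [0, 0, 0], "spin": 0}, {"grip": -1, "translation": [0, 0, 0], "spin": 0}, {"grip": -1, "translation": [0, 0, 0], "spin": 0}]}}

```text
t: 12.8
ee_pos: [602.2, -21.6, 75.0]
ee_rot: [-0.0, 0.038, 0.999, 0.0]
contact_force: [0.0, -0.2, 0.1]
gripper_width: 1.1
finger_force: 0.0
```

Call:
{"api": "send_rows", "payload": {"deltas": [{"grip": -1, "translation": [0, 0, 0], "spin": 0}, {"grip": -1, "translation": [0, 0, 0], "spin": 0}, {"grip": -1, "translation": [0, 0, 0], "spin": 0}, {"grip": -1, "translation": [0, 0, 0], "spin": 0}, {"grip": -1, "translation": [0, 0, 0], "spin": 0}, {"grip": -1, "translation": [0, 0, 0], "spin": 0}, {"grip": -1, "translation": [0, 0, 0], "spin": 0}, {"grip": -1, "translation": [0, 0, 0], "spin": 0}, {"grip": -1, "translation": [0, 0, 0], "spin": 0}, {"grip": -1, "translation": [0, 0, 0], "spin": 0}]}}

```text
t: 13.8
ee_pos: [602.2, -21.6, 75.0]
ee_rot: [0.0, 0.038, 0.999, -0.0]
contact_force: [0.4, -0.2, -0.3]
gripper_width: 0.8
finger_force: 0.0
```

Call:
{"api": "send_rows", "payload": {"deltas": [{"grip": -1, "translation": [0, 0, 0], "spin": 0}, {"grip": -1, "translation": [0, 0, 0], "spin": 0}, {"grip": -1, "translation": [0, 0, 0], "spin": 0}, {"grip": -1, "translation": [0, 0, 0], "spin": 0}, {"grip": -1, "translation": [0, 0, 0], "spin": 0}, {"grip": -1, "translation": [0, 0, 0], "spin": 0}, {"grip": -1, "translation": [0, 0, 0], "spin": 0}, {"grip": -1, "translation": [0, 0, 0], "spin": 0}, {"grip": -1, "translation": [0, 0, 0], "spin": 0}, {"grip": -1, "translation": [0, 0, 0], "spin": 0}]}}

```text
t: 14.8
ee_pos: [602.2, -21.6, 75.0]
ee_rot: [-0.0, 0.038, 0.999, -0.0]
contact_force: [0.9, -0.5, 0.8]
gripper_width: 0.4
finger_force: 0.0
```

Call:
{"api": "send_rows", "payload": {"deltas": [{"grip": -1, "translation": [0, 0, -0.1], "spin": 0}, {"grip": -1, "translation": [0, 0, -0.2], "spin": 0}, {"grip": -1, "translation": [0, 0, -0.32], "spin": 0}, {"grip": -1, "translation": [0, 0, -0.43], "spin": 0}, {"grip": -1, "translation": [0.04, 0.1, -0.5], "spin": 0}, {"grip": -1, "translation": [0.08, 0.2, -0.5], "spin": 0}, {"grip": -1, "translation": [0.13, 0.32, -0.5], "spin": 0}, {"grip": -1, "translation": [0.18, 0.44, -0.5], "spin": 0}, {"grip": -1, "translation": [0.22, 0.57, -0.5], "spin": 0}, {"grip": -1, "translation": [0.26, 0.7, -0.5], "spin": 0}]}}

```text
t: 15.8
ee_pos: [570.1, 87.9, 149.4]
ee_rot: [-0.001, 0.038, 0.999, -0.0]
contact_force: [0.2, -0.6, -0.2]
gripper_width: 0.0
finger_force: 0.0
```

Call:
{"api": "send_rows", "payload": {"deltas": [{"grip": -1, "translation": [0, 0.12, 0], "spin": 0}, {"grip": -1, "translation": [0, 0.24, 0], "spin": 0}, {"grip": -1, "translation": [0, 0.36, 0], "spin": 0}, {"grip": -1, "translation": [0, 0.48, 0], "spin": 0}, {"grip": -1, "translation": [0, 0.6, 0], "spin": 0}, {"grip": -1, "translation": [0, 0.72, 0], "spin": 0}, {"grip": -1, "translation": [0, 0.83, 0], "spin": 0}, {"grip": -1, "translation": [0, 0.92, 0], "spin": 0}, {"grip": -1, "translation": [0, 0.96, 0], "spin": 0}, {"grip": -1, "translation": [0, 0.96, 0], "spin": 0}]}}

```text
t: 16.8
ee_pos: [582.5, 230.3, 149.9]
ee_rot: [-0.0, 0.038, 0.999, -0.0]
contact_force: [-0.1, -0.5, 0.0]
gripper_width: 0.5
finger_force: 0.0
```

```bash
python3 -c "
from h import *
where()"
```

```text
t 16.8 case [ -0.6 208.6] z 149.9 ang 0.001 F [-0.1 -0.5  0. ] w 0.5
```

Call:
{"api": "send_rows", "payload": {"deltas": [{"grip": -1, "translation": [0, 0, 0.06], "spin": 0}, {"grip": -1, "translation": [0, 0, 0.12], "spin": 0}, {"grip": -1, "translation": [0, 0, 0.19], "spin": 0}, {"grip": -1, "translation": [0, 0, 0.26], "spin": 0}, {"grip": -1, "translation": [0, 0, 0.33], "spin": 0}, {"grip": -1, "translation": [0, 0, 0.39], "spin": 0}, {"grip": -1, "translation": [0, 0, 0.43], "spin": 0}, {"grip": -1, "translation": [0, 0, 0.43], "spin": 0}, {"grip": -1, "translation": [0, -0.04, 0.43], "spin": 0}, {"grip": -1, "translation": [0, -0.1, 0.43], "spin": 0}]}}

```text
t: 17.8
ee_pos: [581.6, 214.5, 85.9]
ee_rot: [0.0, 0.038, 0.999, 0.0]
contact_force: [0.2, -0.2, -0.6]
gripper_width: 0.5
finger_force: 0.0
```

Call:
{"api": "send_rows", "payload": {"deltas": [{"grip": -1, "translation": [0, -0.07, 0], "spin": 0}, {"grip": -1, "translation": [0, -0.15, 0], "spin": 0}, {"grip": -1, "translation": [0, -0.25, 0], "spin": 0}, {"grip": -1, "translation": [0, -0.35, 0], "spin": 0}, {"grip": -1, "translation": [0, -0.46, 0], "spin": 0}, {"grip": -1, "translation": [0, -0.57, 0], "spin": 0}, {"grip": -1, "translation": [0, -0.68, 0], "spin": 0}, {"grip": -1, "translation": [0, -0.79, 0], "spin": 0}, {"grip": -1, "translation": [0, -0.88, 0], "spin": 0}, {"grip": -1, "translation": [0, -0.95, 0], "spin": 0}]}}

```text
t: 18.8
ee_pos: [570.3, 71.3, 85.5]
ee_rot: [0.0, 0.039, 0.999, -0.0]
contact_force: [1.0, 3.6, 2.8]
gripper_width: 0.4
finger_force: 1.6
```

```bash
python3 -c "
from h import *
where(); boards()"
```

```text
t 18.8 case [-0.5 49.1] z 85.5 ang -0.0 F [1.  3.6 2.8] w 0.4
dark-board y: [-127. -125. -123.]
```

Call:
{"api": "send_rows", "payload": {"deltas": [{"grip": -1, "translation": [0, -0.04, 0], "spin": 0}, {"grip": -1, "translation": [0, -0.08, 0], "spin": 0}, {"grip": -1, "translation": [0, -0.12, 0], "spin": 0}, {"grip": -1, "translation": [0, -0.16, 0], "spin": 0}, {"grip": -1, "translation": [0, -0.19, 0], "spin": 0}, {"grip": -1, "translation": [0, -0.22, 0], "spin": 0}, {"grip": -1, "translation": [0, -0.24, 0], "spin": 0}, {"grip": -1, "translation": [0, -0.25, 0], "spin": 0}, {"grip": -1, "translation": [0, -0.25, 0], "spin": 0}, {"grip": -1, "translation": [0, -0.25, 0], "spin": 0}]}}

```text
t: 19.85
ee_pos: [567.7, 35.2, 85.6]
ee_rot: [0.0, 0.038, 0.999, -0.0]
contact_force: [0.4, 0.4, -0.1]
gripper_width: 0.6
finger_force: 0.0
```

```bash
python3 -c "
from h import *
where(); boards()
import cv2
cv2.imwrite('pics/t7.png',cv2.resize(manip.capture('top')['color'][170:280,300:420,::-1],(720,600)[:2],interpolation=cv2.INTER_CUBIC))"
```

```text
t 19.85 case [-0.3 12.9] z 85.6 ang 0.0 F [ 0.4  0.4 -0.1] w 0.6
dark-board y: [-163. -161. -159.]
```

View pics/t7.png

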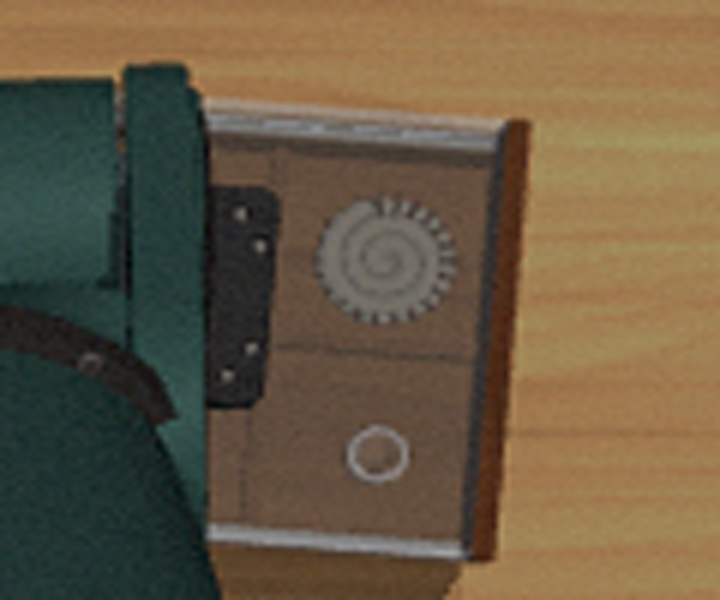

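The cover is about 6 mm from closed: its right board is at crop x≈480-525 and the case end is almost covered. A small final push, then back off and lift clear.

Call:
{"api": "send_rows", "payload": {"deltas": [{"grip": -1, "translation": [0, -0.01, 0], "spin": 0}, {"grip": -1, "translation": [0, -0.02, 0], "spin": 0}, {"grip": -1, "translation": [0, -0.03, 0], "spin": 0}, {"grip": -1, "translation": [0, -0.03, 0], "spin": 0}, {"grip": -1, "translation": [0, 0.03, 0], "spin": 0}, {"grip": -1, "translation": [0, 0.12, 0], "spin": 0}, {"grip": -1, "translation": [0, 0.2, 0], "spin": 0}, {"grip": -1, "translation": [0, 0.2, -0.15], "spin": 0}, {"grip": -1, "translation": [0, 0.2, -0.4], "spin": 0}, {"grip": -1, "translation": [0, 0.2, -0.6], "spin": 0}]}}

```text
t: 20.95
ee_pos: [569.8, 66.3, 176.9]
ee_rot: [-0.0, 0.038, 0.999, -0.0]
contact_force: [-0.1, 0.0, 0.0]
gripper_width: 0.7
finger_force: 0.0
```

Call:
{"api": "send_rows", "payload": {"deltas": [{"grip": -1, "translation": [0, 0.1, 0], "spin": 0}, {"grip": -1, "translation": [0, 0.2, 0], "spin": 0}, {"grip": -1, "translation": [0, 0.3, 0], "spin": 0}, {"grip": -1, "translation": [0, 0.4, 0], "spin": 0}, {"grip": -1, "translation": [0, 0.5, 0], "spin": 0}, {"grip": -1, "translation": [0, 0.6, 0], "spin": 0}, {"grip": -1, "translation": [0, 0.7, 0], "spin": 0}, {"grip": -1, "translation": [0, 0.75, 0], "spin": 0}, {"grip": -1, "translation": [0, 0.75, 0], "spin": 0}, {"grip": -1, "translation": [0, 0.75, 0], "spin": 0}]}}

```text
t: 21.95
ee_pos: [578.4, 177.2, 175.4]
ee_rot: [-0.0, 0.038, 0.999, -0.0]
contact_force: [-0.7, -0.1, -0.0]
gripper_width: 0.3
finger_force: 0.0
```

```bash
python3 -c "
from h import *
where(); boards()"
```

```text
t 21.95 case [ -0.6 155.3] z 175.4 ang 0.0 F [-0.7 -0.1 -0. ] w 0.3
dark-board y: [-167. -165. -163.   -9.   -7.   -5.   -3.   -1.]
```

```bash
python3 -c "
from cell import manip
print(manip.sign_off())"
```

```text
the job is handed in; nothing more can be done
None
```

I opened the cover, held the fingers over the smaller ammonite (far-left compartment) for 3 s with no contact felt, closed the cover to about 2 mm by the top camera, moved clear and handed the job in at about 22 s; the first push passed over the cover without moving it, and the pointing height is uncertain because the fingertips seem shorter than stated.

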